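Clear the tasting caddy: save the stoppers, sweep the corks, shut the drawer

TASK

Clear down the tasting caddy: first lift the bottle stoppers off its board and put them in the white tray, then take the scraper from its rest and sweep all the used corks over the board's open front edge into the drawer below; do not pick corks off the board by hand, though one that lands outside the drawer may be picked up and put in it. Hang the scraper back in its rest and push the drawer fully home, past its catch, without slamming it. Leave the bottles, the glass, the corkscrew and the bung where they stand.

Things in the scene. Friction and masses are not known exactly. Their poses are not given: they have to be found in the camera images.
- caddy: the tasting caddy: fixed oak chest, 240 mm deep (its x), 250 mm wide (its y). Origin: centre of its underside; its front, where the drawer comes out, faces its own -x. On top a flat board 105 mm above the bench, open along the front edge (x = -120 mm), with a 15 mm high rim along both sides (inner faces at y = +-105 mm) and the back (inner face at x = +108 mm)
- drawer (a joint): how far the caddy's cork drawer is open, m: 0 = fully home, 0.16 = outer stop; starts 0.115 to 0.145 open; slides along the caddy's x with little drag. A sprung ball catch resists with up to about 10 N between 15 and 7 mm before home; over the last 5 mm it draws the drawer in and then holds it; let go sooner, the drawer is left standing out
- drawer_front (a point): middle of the outer face of the drawer's dark wooden front panel, 65 mm above the bench (panel 16 mm thick, 248 mm wide, from 9 to 88 mm above the bench, with a flush brass pull, nothing sticking out); axes as the caddy's, so pushing home is along +x; when home it stands 16 mm in front of the board's edge
- drawer_in (a point): centre of the drawer's inner floor, 18 mm above the bench; open-topped drawer, inside 215 mm (x) by 214 mm (y), side and back walls 52 mm high; axes as the caddy's. While open, its front part lies uncovered just before and below the board's front edge; the board's underside is 90 mm above the bench: heaped corks must stay below it
- scraper: bench scraper: steel blade 110 mm wide (its y), 6 mm thick (its x), 66 mm high, straight lower edge; along its top a pale wooden handle 28 mm thick (x), 112 mm long (y), from 64 to 98 mm above the edge; 0.22 kg. Origin: middle of the blade's lower edge; z up to the handle. It starts hanging in its rest, blade down
- rest: the scraper's fixed rest: dark wooden base 90 x 150 mm, two level rails along its y, 14 mm apart, tops 78 mm above the bench; the blade hangs between them, the handle's underside lies on them (lower edge then 14 mm above the bench). End posts 65 mm from the middle either way along y carry the rails: the blade has 10 mm of play lengthwise. Origin: centre of its underside
- rest_seat (a point): midway between the two rails of the rest at the height of their tops (78 mm); axes as the rest's: y along the rails; the hung scraper's blade lies in the plane x = 0
- tray: fixed white stoneware tray for the stoppers, 100 mm (x) by 160 mm (y) outside, 26 mm high, walls 6 mm; origin: centre of its underside
- tray_in (a point): centre of the tray's inner floor, 6 mm above the bench; axes as the tray's
- cork0: a used wine cork, 25 mm in diameter and 45 mm long, one end stained red, 11 g, lying on its side (may roll a little); origin: its centre, its y runs along its length. Four to six corks are present; an absent one reads None from the start
- cork1: a used wine cork, 25 mm in diameter and 45 mm long, one end stained red, 11 g, lying on its side (may roll a little); origin: its centre, its y runs along its length. Four to six corks are present; an absent one reads None from the start
- cork2: a used wine cork, 25 mm in diameter and 45 mm long, one end stained red, 11 g, lying on its side (may roll a little); origin: its centre, its y runs along its length. Four to six corks are present; an absent one reads None from the start
- cork3: a used wine cork, 25 mm in diameter and 45 mm long, one end stained red, 11 g, lying on its side (may roll a little); origin: its centre, its y runs along its length. Four to six corks are present; an absent one reads None from the start
- cork4: a used wine cork, 25 mm in diameter and 45 mm long, one end stained red, 11 g, lying on its side (may roll a little); origin: its centre, its y runs along its length. Four to six corks are present; an absent one reads None from the start
- cork5: a used wine cork, 25 mm in diameter and 45 mm long, one end stained red, 11 g, lying on its side (may roll a little); origin: its centre, its y runs along its length. Four to six corks are present; an absent one reads None from the start
- stopper0: a reusable bottle stopper, 85 g, standing head down: a round steel head 38 mm across and 14 mm high below, above it a black rubber cone with red rings about 20 mm across, 70 mm high in all; origin: centre of the head's flat face, z along the cone (up while it stands). Two or three are present; an absent one reads None from the start
- stopper1: a reusable bottle stopper, 85 g, standing head down: a round steel head 38 mm across and 14 mm high below, above it a black rubber cone with red rings about 20 mm across, 70 mm high in all; origin: centre of the head's flat face, z along the cone (up while it stands). Two or three are present; an absent one reads None from the start
- stopper2: a reusable bottle stopper, 85 g, standing head down: a round steel head 38 mm across and 14 mm high below, above it a black rubber cone with red rings about 20 mm across, 70 mm high in all; origin: centre of the head's flat face, z along the cone (up while it stands). Two or three are present; an absent one reads None from the start
- bottle_red: bystander: dark bottle with a red cap, 74 mm across, 290 mm high, standing; origin: centre of its underside
- bottle_gold: bystander: dark half bottle with a yellow cap, 62 mm across, 220 mm high, standing; origin: centre of its underside
- glass: bystander: stemmed tasting glass, 66 mm across, 155 mm high, standing; origin: centre of its foot
- corkscrew: bystander: T-shaped corkscrew lying flat, handle 95 mm (its y), worm 105 mm long (its x), 22 mm high; origin: under the middle of its handle
- bung: bystander: white barrel bung, 48 mm across, 34 mm high; origin: centre of its underside
Not all that is in view belongs to the job. What is shaped like the stopper1 but green or yellow is not meant.

How it is judged:
On the way, in this order (a step that is already met when the one before it is completed fails the run):
1. every stopper lies in the tray, let go (x of stopper0 in the frame of tray_in between -0.048 and 0.048 m and y of stopper0 in the frame of tray_in between -0.078 and 0.078 m and z of stopper0 in the frame of tray_in between -0.006 and 0.045 m and x of stopper1 in the frame of tray_in between -0.048 and 0.048 m and y of stopper1 in the frame of tray_in between -0.078 and 0.078 m and z of stopper1 in the frame of tray_in between -0.006 and 0.045 m and x of stopper2 in the frame of tray_in between -0.048 and 0.048 m and y of stopper2 in the frame of tray_in between -0.078 and 0.078 m and z of stopper2 in the frame of tray_in between -0.006 and 0.045 m and contact force between the fingers and stopper0 below 0.1 N and contact force between the fingers and stopper1 below 0.1 N and contact force between the fingers and stopper2 below 0.1 N), for 0.2 s.
2. the scraper is in the hand with its blade down on the board (edge within 25 mm of it) (contact force between the fingers and scraper above 1 N and x of scraper in the frame of caddy between -0.13 and 0.12 m and y of scraper in the frame of caddy between -0.11 and 0.11 m and z of scraper in the frame of caddy between 0.095 and 0.13 m), for 0.1 s.
3. every cork lies in the drawer (x of cork0 in the frame of drawer_in between -0.11 and 0.11 m and y of cork0 in the frame of drawer_in between -0.108 and 0.108 m and z of cork0 in the frame of drawer_in between 0 and 0.07 m and x of cork1 in the frame of drawer_in between -0.11 and 0.11 m and y of cork1 in the frame of drawer_in between -0.108 and 0.108 m and z of cork1 in the frame of drawer_in between 0 and 0.07 m and x of cork2 in the frame of drawer_in between -0.11 and 0.11 m and y of cork2 in the frame of drawer_in between -0.108 and 0.108 m and z of cork2 in the frame of drawer_in between 0 and 0.07 m and x of cork3 in the frame of drawer_in between -0.11 and 0.11 m and y of cork3 in the frame of drawer_in between -0.108 and 0.108 m and z of cork3 in the frame of drawer_in between 0 and 0.07 m and x of cork4 in the frame of drawer_in between -0.11 and 0.11 m and y of cork4 in the frame of drawer_in between -0.108 and 0.108 m and z of cork4 in the frame of drawer_in between 0 and 0.07 m and x of cork5 in the frame of drawer_in between -0.11 and 0.11 m and y of cork5 in the frame of drawer_in between -0.108 and 0.108 m and z of cork5 in the frame of drawer_in between 0 and 0.07 m), for 0.2 s.
4. the drawer is fully home (value of joint drawer below 0.003 m), for 0.2 s.
At the end, for the whole second after the job is handed in: the drawer is home (within 3 mm) with every cork inside it, every stopper lies inside the tray, the scraper hangs upright in its rest (handle on the rails, within 25 mm of the middle lengthwise), and all are at rest (all of step 3 and value of joint drawer below 0.003 m and x of stopper0 in the frame of tray_in between -0.048 and 0.048 m and y of stopper0 in the frame of tray_in between -0.078 and 0.078 m and z of stopper0 in the frame of tray_in between -0.006 and 0.045 m and x of stopper1 in the frame of tray_in between -0.048 and 0.048 m and y of stopper1 in the frame of tray_in between -0.078 and 0.078 m and z of stopper1 in the frame of tray_in between -0.006 and 0.045 m and x of stopper2 in the frame of tray_in between -0.048 and 0.048 m and y of stopper2 in the frame of tray_in between -0.078 and 0.078 m and z of stopper2 in the frame of tray_in between -0.006 and 0.045 m and x of scraper in the frame of rest_seat between -0.008 and 0.008 m and y of scraper in the frame of rest_seat between -0.025 and 0.025 m and z of scraper in the frame of rest_seat between -0.069 and -0.055 m and angle between scraper's own z axis and vertical below 0.12 rad and linear speed of each of cork0, cork1, cork2, cork3, cork4, cork5, stopper0, stopper1, stopper2, scraper below 0.03 m/s); the robot touches nothing.
It fails at once if a cork is lifted off the board (its centre more than 55 mm above the board, over the caddy) ((x of cork0 in the frame of caddy between -0.115 and 0.12 m and y of cork0 in the frame of caddy between -0.125 and 0.125 m and z of cork0 in the frame of caddy above 0.16 m) or (x of cork1 in the frame of caddy between -0.115 and 0.12 m and y of cork1 in the frame of caddy between -0.125 and 0.125 m and z of cork1 in the frame of caddy above 0.16 m) or (x of cork2 in the frame of caddy between -0.115 and 0.12 m and y of cork2 in the frame of caddy between -0.125 and 0.125 m and z of cork2 in the frame of caddy above 0.16 m) or (x of cork3 in the frame of caddy between -0.115 and 0.12 m and y of cork3 in the frame of caddy between -0.125 and 0.125 m and z of cork3 in the frame of caddy above 0.16 m) or (x of cork4 in the frame of caddy between -0.115 and 0.12 m and y of cork4 in the frame of caddy between -0.125 and 0.125 m and z of cork4 in the frame of caddy above 0.16 m) or (x of cork5 in the frame of caddy between -0.115 and 0.12 m and y of cork5 in the frame of caddy between -0.125 and 0.125 m and z of cork5 in the frame of caddy above 0.16 m)).
It fails at once if the drawer is slammed (it closes faster than 0.5 m/s) (velocity of joint drawer below -0.5 m/s).
It fails at once if a bystander is moved by more than 30 mm or tipped over (distance of any of bottle_red, bottle_gold, glass, corkscrew, bung from where it was at the start of the episode above 0.03 m or angle between any of bottle_red, bottle_gold, glass, corkscrew, bung's own z axis and vertical above 0.5 rad).
Of cork0, cork1, cork2, cork3, cork4, cork5 only 4 to 6 are there at a start; the rules pass over those that are not, and their reading is None.
Of stopper0, stopper1, stopper2 only 2 to 3 are there at a start; the rules pass over those that are not, and their reading is None.
At some moment in a run one of cork0, cork1, cork2, cork3, cork4, cork5, stopper0, stopper1, stopper2 may be knocked a few centimetres aside while the robot is not near it.
It also fails if it takes over 208 s, if anything falls off the work surface, if the arm or the gripper's body presses on something with over 40 N, if the wrist force passes 120 N, or if a joint passes its speed limit or range.

ROBOT

A 6-joint arm with a two-finger parallel gripper is mounted at the origin on the work surface. World frame = base frame: x ahead of the robot, y to its left, z up, the work surface at z = 0. Lengths are in m, angles in rad, forces in N, time in s.
With the tool pointing down it reaches from about 0.375 to 0.975 m from the base axis. Payload 3.8 kg.
Tool frame: the origin (TCP) lies midway between the tips of the shut fingers; the grasp point (between the pads) lies 19 mm behind it; z points along the fingers, y is the line along which they close (so a half turn about z gives the same grasp; the last joint's range is limited). The gripper opens to 85 mm and grips with 20 to 120 N. Pads are 22 mm wide; open, the fingers measure 114 mm over their backs; the gripper's body (76 mm by 85 mm) begins 54 mm behind the grasp point. The pads swing forward as they close: fully open they stand 13 mm farther back than shut.
Start: joints at [-1.309, 0.264, 1.604, -0, 1.274, -0.037], TCP at [0.199, -0.645, 0.231] pointing down, gripper open.
Joint ranges: [-2.63, 2.63], [-0.94, 2.18], [0.31, 2.57], [-1.31, 4.45], [0, 2.66], [-2.55, 2.55]. Speed limits (rad/s): [2.57, 2.57, 3.14, 3.14, 3.14, 3.14].

INTERFACE

Orientations are given as a rotation vector (axis times angle).
In Python, from workcell import * gives the robot as it stands. The module is installed in compiled form; this text tells all that it offers.
- The arm moves only by the tool apply_moves, never from a script. Its arguments are lists of equal length, an entry for each row: "fingers": the opening, from 0 (shut) to 1 (fully open); "travel": the shift along the tool's x, y, z normalised to -1 to 1, where 1 is 0.05 m, a list of three; "rotation": the turn, a rotation vector about the tool's x, y, z normalised to -1 to 1, where 1 is 6 degrees, a list of three. In form: {"fingers": [fingers, ...], "travel": [[dx, dy, dz], ...], "rotation": [[ax, ay, az], ...]}. A call has 1 to 12 rows; each row shifts and turns the commanded pose from where the row before left it, along the tool's axes as they then stand; what a row does not reach is not made up. A row lasts 1/10 s, in which the tool goes at most 50 mm and 8.59 degrees, less where a joint would pass 70% of its speed; a pose out of reach is approached as far as the arm can. A call with a number of a shift or a turn outside -1 to 1 is refused whole. A call with a gripper value outside its range is refused whole. The fingers move at their own pace and stop on an object; "newtons" is the grip in N (left out, the last holds). Time passes only in rows, so rows that do not move let the fingers close. It gives the time, the measured TCP pose, the force, the opening and the grip force at its end, in the units of the state.
- read_state(): the state, without advancing time (a new reading comes with each control period).
- read_camera(name): name is "scene" or "top" or "wrist"; returns a dict with "image" (384x512x3 uint8, red, green, blue), "fx", "fy", "cx", "cy" (pixels), "extrinsics" (4x4, takes a point from world to camera coordinates). Camera axes: x right, y down, z forward; pixel columns grow to the right and rows downward; lengths in m; the calibration is good to about 2 mm. A picture is of the moment at which its call begins. There is no depth.
- finish_job(): hands the job in; it is judged then, once.
Trained networks look in the newest picture that a camera, given by its name, has taken for a name from the list of things; names that differ only in an ending like _2 or _b are one class to them, and where a whole thing is asked for, a point or a joint stands for the part that bears it (a point fixed in the world has none). Each returns a list of dicts, best first, with "p" (0 to 1); they miss things now and then, are a little off and sometimes report something else, mostly with a low value. They report only what shows in the picture. A call takes as long as a camera call. They do not tell look-alikes from the thing itself.
- regions_of(camera, name): "mask" (384x512 bool, what is visible of it) and "bbox" ([left, top, width, height] in pixels, round what is visible of it).
- tip_of(camera, name): "location" ([column, row] in pixels: a listed point, or the origin of a listed thing).
The state is a dict: "time": time; "q": joint angles; "joint_vel": joint speeds; "joint_torque": joint torques, N m; "tool_pos": TCP position; "tcp_rot": TCP orientation; "wrist_force": force on the tool from outside, world axes, zero at the start; "torque": the same for the moment, N m; "width": opening from 0.0 (shut) to 1.0 (fully open); "grip_force": force on a finger pad.
Only numpy, scipy, OpenCV 4.12 (cv2) and the standard library are available. Lean on these libraries where they do the work, as an engineer would, in place of code of your own. Each camera call takes 0.05 s, during which the arm holds its last target. There are 200 camera calls.

## Working session

There is one attempt and no reset: what is moved stays moved. The work goes in short steps, Python scripts to look and compute and a tool call to move; the robot and the scene stay as the last step left them, time stands still between calls to the robot, and variables do not carry over. Pictures are saved under pics/ and viewed, at most 14 in all, crops included, and the job is handed in when it is done.

Besides the shell and the picture viewer there is one more tool, called as name(argument=value, ...), one argument or row to a line, values as JSON. apply_moves: Moves the arm, as the interface text tells. Scaled input: -1 to 1 covers 0.05 m each way for a shift and 6 degrees each way for a turn. Its arguments: {"type":"object","properties":{"fingers":{"type":"array","items":{"type":"number"}},"travel":{"type":"array","items":{"type":"array","items":{"type":"number"}}},"rotation":{"type":"array","items":{"type":"array","items":{"type":"number"}}},"newtons":{"type":"number"}},"required":["fingers","travel","rotation"]}

```bash
mkdir -p pics; ls
cat > h.py <<'E'
from workcell import *
import numpy as np, cv2
from scipy.spatial.transform import Rotation as R
def snap(c,fn=None):
    d=read_camera(c)
    if fn: cv2.imwrite('pics/'+fn,d['image'][:,:,::-1])
    return d
def ray(d,px):
    E=np.array(d['extrinsics']); Rm=E[:3,:3]; o=-Rm.T@E[:3,3]
    v=Rm.T@np.array([(px[0]-d['cx'])/d['fx'],(px[1]-d['cy'])/d['fy'],1]); return o,v/np.linalg.norm(v)
def at_z(d,px,z):
    o,v=ray(d,px); return o+v*(z-o[2])/v[2]
def proj(d,p):
    E=np.array(d['extrinsics']); q=E[:3,:3]@np.array(p)+E[:3,3]
    return np.array([d['fx']*q[0]/q[2]+d['cx'],d['fy']*q[1]/q[2]+d['cy']])
def tri(*dp):
    A=np.zeros((3,3));b=np.zeros(3)
    for d,px in dp:
        o,v=ray(d,px);P=np.eye(3)-np.outer(v,v);A+=P;b+=P@o
    return np.linalg.solve(A,b)
E
python3 - <<'E'
from h import *
np.set_printoptions(precision=3,suppress=True)
D={c:snap(c,c+'0.png') for c in('scene','top')}
for c in D:
    E=np.array(D[c]['extrinsics']); print(c,-E[:3,:3].T@E[:3,3],D[c]['fx'])
    for n in ['caddy','drawer_front','drawer_in','scraper','rest','rest_seat','tray','tray_in','cork0','stopper0','bottle_red','bottle_gold','glass','corkscrew','bung']:
        print(c,n,[(np.round(t['location']).tolist(),round(t['p'],2)) for t in tip_of(c,n)][:8])
print(read_state())
E
```

```text
pics
scene [1.189 0.659 0.925] 481.08047868175544
scene caddy [([316.0, 256.0], 0.69)]
scene drawer_front [([252.0, 180.0], 0.87), ([315.0, 194.0], 0.16)]
scene drawer_in [([277.0, 218.0], 0.92), ([180.0, 152.0], 0.42)]
scene scraper [([237.0, 152.0], 0.55)]
scene rest [([235.0, 151.0], 0.89)]
scene rest_seat [([240.0, 133.0], 0.68)]
scene tray [([190.0, 183.0], 0.73), ([191.0, 182.0], 0.5)]
scene tray_in [([192.0, 180.0], 0.65)]
scene cork0 [([311.0, 212.0], 0.68), ([328.0, 201.0], 0.63), ([306.0, 240.0], 0.59), ([314.0, 194.0], 0.57), ([295.0, 204.0], 0.52), ([187.0, 183.0], 0.46), ([277.0, 221.0], 0.45)]
scene stopper0 [([360.0, 314.0], 0.83), ([288.0, 233.0], 0.81), ([236.0, 151.0], 0.75), ([412.0, 281.0], 0.63), ([327.0, 229.0], 0.58), ([389.0, 291.0], 0.57)]
scene bottle_red [([189.0, 182.0], 0.63), ([330.0, 204.0], 0.26)]
scene bottle_gold [([153.0, 158.0], 0.73)]
scene glass [([171.0, 225.0], 0.89)]
scene corkscrew [([276.0, 161.0], 0.68), ([292.0, 232.0], 0.33)]
scene bung [([181.0, 148.0], 0.69)]
top [ 0.453 -0.056  1.245] 352.35627997701846
top caddy [([198.0, 201.0], 0.65
[... 685 characters left out ...]
4)]
top bottle_gold [([372.0, 173.0], 0.66), ([240.0, 208.0], 0.38)]
top glass [([288.0, 140.0], 0.67), ([324.0, 180.0], 0.6), ([333.0, 236.0], 0.51)]
top corkscrew [([299.0, 252.0], 0.67)]
top bung [([364.0, 201.0], 0.55), ([277.0, 204.0], 0.32)]
{'time': 1.6, 'q': array([-1.309,  0.264,  1.604,  0.   ,  1.274, -0.037]), 'joint_vel': array([ 0.002,  0.   , -0.001,  0.002,  0.   , -0.002]), 'joint_torque': array([  0.004, -51.504, -36.772,   0.   ,   0.001,   0.   ]), 'tool_pos': array([ 0.199, -0.645,  0.231]), 'tcp_rot': array([-3.106, -0.468,  0.   ]), 'wrist_force': array([ 0.136,  0.438, -0.549]), 'torque': array([ 0.055, -0.052, -0.042]), 'grip_force': 0.0, 'width': 0.9969743215447796}
```

Run:
```python
import cv2
i=cv2.imread('pics/top0.png'); cv2.imwrite('pics/top0c.png',cv2.resize(i[110:280,110:390],None,fx=2.85,fy=2.85,interpolation=cv2.INTER_CUBIC))
i=cv2.imread('pics/scene0.png'); cv2.imwrite('pics/scene0c.png',cv2.resize(i[90:340,130:440],None,fx=2.4,fy=2.4,interpolation=cv2.INTER_CUBIC))
```

```text
(no output)
```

View pics/top0c.png

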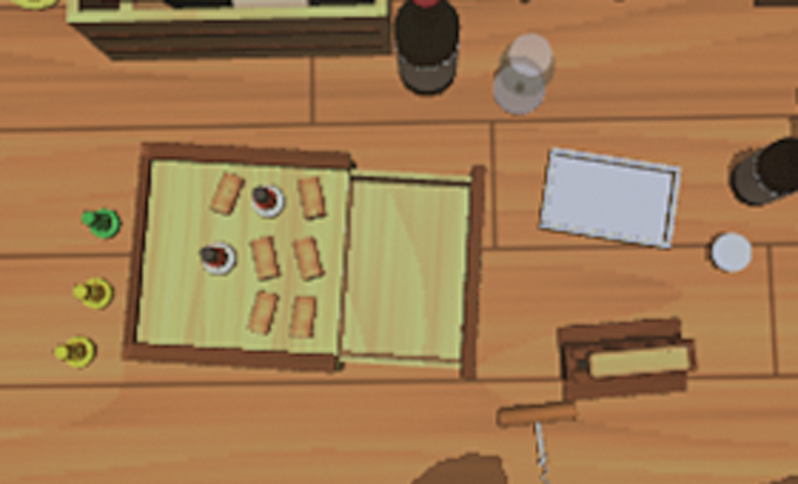

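View pics/scene0c.png

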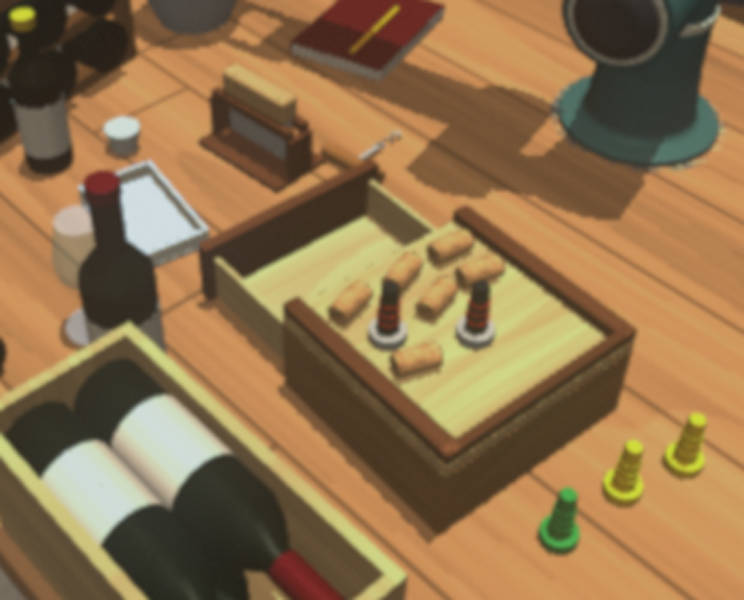

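The top crop shows two real stoppers, with heads at about (204,182) and (186,202) in full-image pixels. There are six corks. The caddy's front faces image right, with the tray at (325,180) and the rest at (331,235). The green and yellow stoppers behind the caddy are decoys. The scene crop agrees.

Run:
```python
from h import *
np.set_printoptions(precision=3,suppress=True)
T=snap('top');S=snap('scene')
print(T['extrinsics'])
t=lambda x,y:(x/2.85+110-.3,y/2.85+110-.3)
s=lambda x,y:(x/2.4+130-.3,y/2.4+90-.3)
# front board corners inner, stereo: rim tops front ends and back corners
for n,a,b in [('rim front A (glass side)',t(352,160),s(293,306)),('rim front B',t(341,366),s(463,212)),('back corner B',t(126,357),s(632,333)),('back corner A',t(145,147),s(448,452)),
 ('stopA base',t(268,205),s(388,338)),('stopB base',t(217,262),s(477,335)),('stopA top',t(262,196),s(389,285)),('stopB top',t(211,253),s(480,287)),
 ('tray c1',t(552,150),s(85,188)),('tray c2 (near caddy)',t(541,228),s(205,237)),('tray c',t(680,168),s(85,188)),('tray d',t(668,247),s(150,163)),
 ('handle e1',t(590,363),s(295,112)),('handle e2',t(692,356),s(228,75)),('drawer front A',t(478,168),s(205,250)),('drawer front B',t(470,376),s(375,168))]:
    p=tri((T,a),(S,b)); print(n,p,'err',np.linalg.norm(proj(T,p)-a),np.linalg.norm(proj(S,p)-b))
for n,x in dict(c0=(228,194),c1=(312,197),c2=(265,258),c3=(308,258),c4=(263,312),c5=(303,317)).items(): print(n,at_z(T,t(*x),.12))
for n,x in dict(a=(552,150),b=(541,228),c=(668,247),d=(680,168)).items(): print('tray',n,at_z(T,t(*x),.026))
for n,x in dict(a=(588,350),b=(687,345),c=(692,369),d=(592,378)).items(): print('handle',n,at_z(T,t(*x),.112))
for n,x in dict(a=(558,327),b=(680,318),c=(686,388),d=(568,401)).items(): print('restbase',n,at_z(T,t(*x),.0))
for n,x in dict(fA=(348,166),fB=(338,358)).items(): print('boardfront',n,at_z(T,t(*x),.105))
for n,x in dict(fA=(352,160),fB=(341,366),bB=(126,357),bA=(145,147)).items(): print('rim',n,at_z(T,t(*x),.12))
for n,x in dict(fA=(485,168),fB=(476,378)).items(): print('drawerfront',n,at_z(T,t(*x),.088))
for n,x in dict(red=(427,70),glass=(518,92),gold=(752,185),bung=(730,255),cs=(537,412)).items(): print(n,at_z(T,t(*x),.0))
```

```text
[[-0.015 -1.    -0.021 -0.023]
 [-0.993  0.017 -0.116  0.595]
 [ 0.116  0.019 -0.993  1.184]
 [ 0.     0.     0.     1.   ]]
rim front A (glass side) [0.658 0.036 0.107] err 1.4392985447455493 1.9634127844497204
rim front B [0.423 0.051 0.105] err 1.6110349749212791 1.9621133830171436
back corner B [0.439 0.29  0.111] err 0.5066841106531378 0.6927533853173392
back corner A [0.679 0.271 0.114] err 0.23846590417809824 0.3709508708168338
stopA base [0.611 0.131 0.101] err 0.05444286473623593 0.07599241879612949
stopB base [0.546 0.188 0.104] err 0.01694900958611234 0.02345417774974284
stopA top [0.611 0.126 0.17 ] err 0.3151161046545465 0.4305819565013211
stopB top [0.549 0.183 0.168] err 0.8634549537304528 1.173110645286647
tray c1 [ 0.692 -0.216  0.12 ] err 9.880012982690102 12.232222153495714
tray c2 (near caddy) [ 0.59  -0.193  0.008] err 0.2003512625604003 0.24567965995680718
tray c [ 0.655 -0.36   0.02 ] err 1.6316094517883555 1.9091897166120397
tray d [ 0.562 -0.345  0.018] err 0.34470158875302137 0.39098681102184624
handle e1 [ 0.421 -0.23   0.091] err 1.8678058888811302 2.02968
[... 455 characters left out ...]
2 -0.344  0.026]
tray d [ 0.659 -0.363  0.026]
handle a [ 0.44  -0.23   0.112]
handle b [ 0.444 -0.34   0.112]
handle c [ 0.418 -0.344  0.112]
handle d [ 0.409 -0.233  0.112]
restbase a [ 0.468 -0.211  0.   ]
restbase b [ 0.476 -0.361  0.   ]
restbase c [ 0.391 -0.364  0.   ]
restbase d [ 0.378 -0.22   0.   ]
boardfront fA [0.655 0.037 0.105]
boardfront fB [0.435 0.05  0.105]
rim fA [0.659 0.032 0.12 ]
rim fB [0.427 0.046 0.12 ]
rim bB [0.44  0.286 0.12 ]
rim bA [0.678 0.269 0.12 ]
drawerfront fA [ 0.652 -0.121  0.088]
drawerfront fB [ 0.41  -0.105  0.088]
red [ 0.795 -0.055  0.   ]
glass [ 0.764 -0.17   0.   ]
gold [ 0.64  -0.457  0.   ]
bung [ 0.553 -0.426  0.   ]
cs [ 0.365 -0.182  0.   ]
```

apply_moves(
  fingers=[1,1,1,1,1,1,1,1,1,1,1,1],
  travel=[
    [0,0,-0.2],
    [0,0,-0.2],
    [0,0,-0.2],
    [0,0,-0.2],
    [0,0,-0.2],
    [0,0,0],
    [0,0,0],
    [0,0,0],
    [0,0,0],
    [0,0,0],
    [0,0,0],
    [0,0,0],
  ],
  rotation=[
    [0,0,-1],
    [0,0,-1],
    [0,0,-1],
    [0,0,-1],
    [0,0,-1],
    [0,0,-1],
    [0,0,-1],
    [0,0,-1],
    [0,0,-1],
    [0,0,-1],
    [0,0,-1],
    [0,0,-1],
  ],
  newtons=30,
)

```text
time: 2.9
tool_pos: [0.1987, -0.6451, 0.2813]
tcp_rot: [-2.234, -2.209, 0.0]
wrist_force: [0.5, -0.6, 0.6]
width: 1.001
grip_force: 0.0
```

apply_moves(
  fingers=[1,1,1,1,1,1,1,1,1,1],
  travel=[
    [0.8,0.4,0],
    [0.8,0.4,0],
    [0.8,0.4,0],
    [0.8,0.4,0],
    [0.8,0.4,0],
    [0.8,0.4,0],
    [0.8,0.4,0],
    [0.8,0.4,0],
    [0.8,0.4,0],
    [0.8,0.4,0],
  ],
  rotation=[
    [0,0,0],
    [0,0,0],
    [0,0,0],
    [0,0,0],
    [0,0,0],
    [0,0,0],
    [0,0,0],
    [0,0,0],
    [0,0,0],
    [0,0,0],
  ],
)

```text
time: 3.9
tool_pos: [0.4053, -0.2466, 0.2817]
tcp_rot: [2.238, 2.203, 0.0]
wrist_force: [0.2, 0.1, -0.1]
width: 0.997
grip_force: 0.0
```

apply_moves(
  fingers=[0.7,0.7,0.7,0.7,0.7,0.7,0.7,0.7,0.7,0.7,0.7],
  travel=[
    [0.75,0.4,0],
    [0.75,0.4,0],
    [0.75,0.4,0],
    [0.75,0.4,0],
    [0.75,0.4,0],
    [0.75,0.4,0],
    [0.75,0.4,0],
    [0.75,0.4,0],
    [0.75,0.4,0],
    [0.75,0.4,0],
    [0,0,0],
  ],
  rotation=[
    [0,0,0],
    [0,0,0],
    [0,0,0],
    [0,0,0],
    [0,0,0],
    [0,0,0],
    [0,0,0],
    [0,0,0],
    [0,0,0],
    [0,0,0],
    [0,0,0],
  ],
)

```text
time: 5.0
tool_pos: [0.6121, 0.1281, 0.2807]
tcp_rot: [-2.233, -2.208, -0.003]
wrist_force: [-0.4, -0.5, -0.2]
width: 0.699
grip_force: 0.0
```

Run:
```python
from h import *
np.set_printoptions(precision=3,suppress=True)
W=snap('wrist','w1.png')
print(read_state()['tool_pos'])
for n in ('stopper0','cork0'):
    for t in tip_of('wrist',n):
        print(n,np.round(t['location']),round(t['p'],2),at_z(W,t['location'],.105 if n[0]=='s' else .1175))
print(proj(W,[.611,.130,.105]),proj(W,[.546,.188,.105]))
```

```text
[0.611 0.126 0.281]
stopper0 [185. 112.] 0.86 [0.548 0.185 0.105]
stopper0 [255. 169.] 0.8 [0.611 0.132 0.105]
stopper0 [263. 226.] 0.3 [0.619 0.074 0.105]
cork0 [184. 170.] 0.95 [0.546 0.134 0.117]
cork0 [190. 220.] 0.89 [0.549 0.086 0.117]
cork0 [262. 227.] 0.72 [0.618 0.078 0.117]
cork0 [122. 216.] 0.67 [0.484 0.09  0.117]
cork0 [270. 120.] 0.6 [0.625 0.178 0.117]
cork0 [117. 168.] 0.57 [0.486 0.136 0.117]
[254.797 170.79 ] [182.213 108.777]
```

View pics/w1.png

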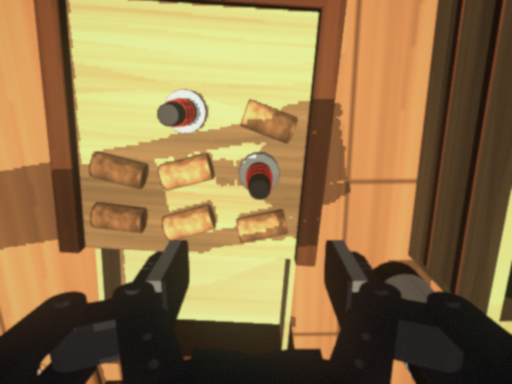

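The wrist view shows stopper A at about (259,169) and B at about (185,112), which matches the earlier triangulation. I'll descend on A.

apply_moves(
  fingers=[0.7,0.7,0.7,0.7,0.7,0,0,0,0,0,0,0],
  travel=[
    [0.1,0,0.6],
    [0,0,0.6],
    [0,0,0.6],
    [0,0,0.6],
    [0,0,0.5],
    [0,0,0],
    [0,0,0],
    [0,0,0],
    [0,0,0],
    [0,0,0],
    [0,0,0],
    [0,0,0],
  ],
  rotation=[
    [0,0,0],
    [0,0,0],
    [0,0,0],
    [0,0,0],
    [0,0,0],
    [0,0,0],
    [0,0,0],
    [0,0,0],
    [0,0,0],
    [0,0,0],
    [0,0,0],
    [0,0,0],
  ],
)

```text
time: 6.35
tool_pos: [0.6118, 0.1287, 0.1381]
tcp_rot: [2.237, 2.203, 0.003]
wrist_force: [-0.1, -1.4, 5.3]
width: 0.223
grip_force: 30.3
```

apply_moves(
  fingers=[0,0,0,0,0,0,0,0,0,0,0,0],
  travel=[
    [0,0,-0.6],
    [0,0,-0.9],
    [-0.4,0,-0.6],
    [-0.9,0.02,0],
    [-0.9,0.03,0],
    [-0.9,0.03,0],
    [-0.9,0.03,0],
    [-0.9,0.03,0],
    [-0.9,0.03,0],
    [-0.9,0.03,0],
    [-0.9,0.03,0],
    [-0.9,0.02,0],
  ],
  rotation=[
    [0,0,0],
    [0,0,0],
    [0,0,0],
    [0,0,0],
    [0,0,0],
    [0,0,0],
    [0,0,0],
    [0,0,0],
    [0,0,0],
    [0,0,0],
    [0,0,0],
    [0,0,0],
  ],
)

```text
time: 7.55
tool_pos: [0.6162, -0.2979, 0.2408]
tcp_rot: [-2.238, -2.204, -0.0]
wrist_force: [0.9, 0.5, -1.8]
width: 0.229
grip_force: 29.7
```

Run:
```python
from h import *
np.set_printoptions(precision=3,suppress=True)
W=snap('wrist','w2.png')
s=read_state();print(s['tool_pos'],s['width'],s['grip_force'])
for n in ('tray','tray_in'):
    for t in tip_of('wrist',n): print(n,np.round(t['location']),round(t['p'],2),at_z(W,t['location'],.0 if n=='tray' else .006))
for t in regions_of('wrist','tray')[:1]:
    c,_=cv2.findContours(t['mask'].astype('uint8'),0,2); c=max(c,key=cv2.contourArea)
    print([at_z(W,p,.026) for p in cv2.boxPoints(cv2.minAreaRect(c))])
```

```text
[ 0.616 -0.306  0.241] 0.22132651865952263 29.74493980407715
tray [265. 137.] 0.89 [ 0.626 -0.272  0.   ]
tray_in [268. 143.] 0.94 [ 0.629 -0.278  0.006]
[array([ 0.557, -0.345,  0.026]), array([ 0.591, -0.188,  0.026]), array([ 0.689, -0.205,  0.026]), array([ 0.667, -0.366,  0.026])]
```

View pics/w2.png

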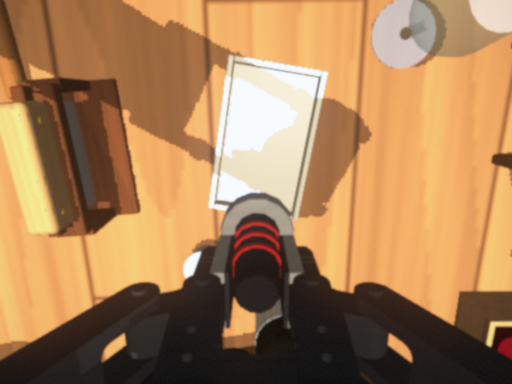

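The wrist view shows the stopper held upright above the far end of the tray, whose centre is at about (265,140).

apply_moves(
  fingers=[0,0,0,0,0,0,0,0,0.3,0.5,0.6,0.6],
  travel=[
    [-0.1,0,0.6],
    [0,0.05,0.8],
    [0,0,0.8],
    [0,0,0.8],
    [0,0,0.6],
    [0,0,0.3],
    [0,0,0.08],
    [0,0,0],
    [0,0,0],
    [0,0,0],
    [0,0,0],
    [0,0,0],
  ],
  rotation=[
    [0,0,0],
    [0,0,0],
    [0,0,0],
    [0,0,0],
    [0,0,0],
    [0,0,0],
    [0,0,0],
    [0,0,0],
    [0,0,0],
    [0,0,0],
    [0,0,0],
    [0,0,0],
  ],
)

```text
time: 8.95
tool_pos: [0.6197, -0.302, 0.0436]
tcp_rot: [2.237, 2.203, 0.001]
wrist_force: [-0.1, 0.7, -0.2]
width: 0.598
grip_force: 0.0
```

apply_moves(
  fingers=[0.6,0.7,0.7,0.7,0.7,0.7,0.7,0.7,0.7,0.7,0.7,0.7],
  travel=[
    [0,0,-0.6],
    [0,0,-1],
    [0,0,-1],
    [0,0,-1],
    [0,0,-1],
    [0.5,0,0],
    [0.9,-0.2,0],
    [0.9,-0.2,0],
    [0.9,-0.2,0],
    [0.9,-0.2,0],
    [0.9,-0.2,0],
    [0.9,-0.2,0],
  ],
  rotation=[
    [0,0,0],
    [0,0,0],
    [0,0,0],
    [0,0,0],
    [0,0,0],
    [0,0,0],
    [0,0,0],
    [0,0,0],
    [0,0,0],
    [0,0,0],
    [0,0,0],
    [0,0,0],
  ],
)

```text
time: 10.15
tool_pos: [0.5629, -0.0041, 0.2728]
tcp_rot: [2.239, 2.203, 0.001]
wrist_force: [1.1, 0.7, 0.2]
width: 0.703
grip_force: 0.0
```

apply_moves(
  fingers=[0.7,0.7,0.7,0.7,0.7,0.7],
  travel=[
    [0.9,-0.2,0],
    [0.9,-0.2,0],
    [0.9,0,0],
    [0.9,0,0],
    [0.3,0,0],
    [0,0,0],
  ],
  rotation=[
    [0,0,0],
    [0,0,0],
    [0,0,0],
    [0,0,0],
    [0,0,0],
    [0,0,0],
  ],
)

```text
time: 10.75
tool_pos: [0.5463, 0.1916, 0.2725]
tcp_rot: [2.235, 2.208, 0.001]
wrist_force: [-0.4, -0.1, -0.4]
width: 0.703
grip_force: 0.0
```

Run:
```python
from h import *
np.set_printoptions(precision=3,suppress=True)
W=snap('wrist','w3.png')
s=read_state();print(s['tool_pos'],s['q'])
for n in ('stopper0','cork0'):
    for t in tip_of('wrist',n): print(n,np.round(t['location']),round(t['p'],2),at_z(W,t['location'],.105 if n[0]=='s' else .1175))
```

```text
[0.546 0.19  0.272] [ 0.292  0.059  1.764 -0.001  1.318  0.306]
stopper0 [259. 180.] 0.86 [0.549 0.186 0.105]
stopper0 [227.   3.] 0.77 [0.525 0.335 0.105]
stopper0 [310.   7.] 0.58 [0.592 0.331 0.105]
cork0 [333. 288.] 0.86 [0.62  0.079 0.117]
cork0 [343. 190.] 0.85 [0.625 0.179 0.117]
cork0 [260. 239.] 0.73 [0.549 0.132 0.117]
cork0 [193. 237.] 0.69 [0.487 0.135 0.117]
cork0 [196. 282.] 0.67 [0.486 0.087 0.118]
cork0 [256. 283.] 0.6 [0.545 0.086 0.117]
```

Stopper B is at (.548, .186), so I'll descend on it (0.134 m down).

apply_moves(
  fingers=[0.7,0.7,0.7,0.7,0.7,0,0,0,0,0,0,0],
  travel=[
    [-0.08,0.03,0.6],
    [0,0,0.6],
    [0,0,0.6],
    [0,0,0.6],
    [0,0,0.3],
    [0,0,0],
    [0,0,0],
    [0,0,0],
    [0,0,0],
    [0,0,0],
    [0,0,0],
    [0,0,0],
  ],
  rotation=[
    [0,0,0],
    [0,0,0],
    [0,0,0],
    [0,0,0],
    [0,0,0],
    [0,0,0],
    [0,0,0],
    [0,0,0],
    [0,0,0],
    [0,0,0],
    [0,0,0],
    [0,0,0],
  ],
)

```text
time: 12.1
tool_pos: [0.5495, 0.186, 0.1394]
tcp_rot: [2.237, 2.203, 0.005]
wrist_force: [0.5, -0.5, 6.6]
width: 0.224
grip_force: 30.0
```

apply_moves(
  fingers=[0,0,0,0,0,0,0,0,0,0,0,0],
  travel=[
    [0,0,-0.6],
    [0,0,-0.9],
    [-0.4,0.1,-0.7],
    [-0.9,0.2,0],
    [-0.9,0.2,0],
    [-0.9,0.2,0],
    [-0.9,0.2,0],
    [-0.9,0.2,0],
    [-0.9,0.2,0],
    [-0.9,0.2,0],
    [-0.9,0.2,0],
    [-0.85,0.06,0],
  ],
  rotation=[
    [0,0,0],
    [0,0,0],
    [0,0,0],
    [0,0,0],
    [0,0,0],
    [0,0,0],
    [0,0,0],
    [0,0,0],
    [0,0,0],
    [0,0,0],
    [0,0,0],
    [0,0,0],
  ],
)

```text
time: 13.3
tool_pos: [0.6298, -0.2399, 0.2468]
tcp_rot: [-2.238, -2.204, -0.0]
wrist_force: [0.9, -0.9, -0.6]
width: 0.226
grip_force: 29.6
```

apply_moves(
  fingers=[0,0,0,0,0],
  travel=[
    [0,0,0],
    [0,0,0.8],
    [0,0,0.8],
    [0,0,0.8],
    [0,0,0],
  ],
  rotation=[
    [0,0,0],
    [0,0,0],
    [0,0,0],
    [0,0,0],
    [0,0,0],
  ],
)

```text
time: 13.8
tool_pos: [0.624, -0.2349, 0.1194]
tcp_rot: [-2.228, -2.195, 0.008]
wrist_force: [-1.0, -0.1, -1.4]
width: 0.225
grip_force: 29.6
```

apply_moves(
  fingers=[0,0,0,0,0,0.3,0.5,0.6,0.6,0.6,0.6,0.6],
  travel=[
    [0,0.04,0.6],
    [0,0,0.5],
    [0,0,0.3],
    [0,0,0.15],
    [0,0,0],
    [0,0,0],
    [0,0,0],
    [0,0,0],
    [0,0,-0.6],
    [0,0,-1],
    [0,0,-1],
    [0,0,-1],
  ],
  rotation=[
    [0,0,0],
    [0,0,0],
    [0,0,0],
    [0,0,0],
    [0,0,0],
    [0,0,0],
    [0,0,0],
    [0,0,0],
    [0,0,0],
    [0,0,0],
    [0,0,0],
    [0,0,0],
  ],
)

```text
time: 15.0
tool_pos: [0.6313, -0.2382, 0.2323]
tcp_rot: [2.238, 2.204, 0.0]
wrist_force: [0.6, -1.0, 0.4]
width: 0.6
grip_force: 0.0
```

apply_moves(
  fingers=[0.6,0.6,0.6,0.6,0.6,0.6],
  travel=[
    [0,-0.3,-0.4],
    [-0.4,-0.8,0],
    [-0.4,-0.8,0],
    [-0.4,-0.8,0],
    [-0.2,-0.8,0],
    [0,0,0],
  ],
  rotation=[
    [0,0,0],
    [0,0,0],
    [0,0,0],
    [0,0,0],
    [0,0,0],
    [0,0,0],
  ],
)

```text
time: 15.6
tool_pos: [0.4513, -0.3065, 0.2505]
tcp_rot: [-2.242, -2.2, 0.002]
wrist_force: [0.3, 0.4, -1.2]
width: 0.601
grip_force: 0.0
```

Run:
```python
from h import *
np.set_printoptions(precision=3,suppress=True)
W=snap('wrist','w4.png');T=snap('top');S=snap('scene')
s=read_state();print(s['tool_pos'],s['tcp_rot'])
for c,d in(('wrist',W),('top',T)):
  for n,z in (('stopper0',.006),('rest_seat',.078),('scraper',.014)):
    for t in tip_of(c,n)[:4]: print(c,n,np.round(t['location']),round(t['p'],2),at_z(d,t['location'],z))
```

```text
[ 0.456 -0.306  0.251] [2.238 2.202 0.001]
wrist stopper0 [402. 148.] 0.97 [ 0.617 -0.296  0.006]
wrist stopper0 [424.  91.] 0.63 [ 0.634 -0.235  0.006]
wrist scraper [233. 141.] 0.65 [ 0.426 -0.284  0.014]
top stopper0 [147. 187.] 0.59 [0.608 0.35  0.006]
top stopper0 [314. 178.] 0.54 [ 0.631 -0.246  0.006]
top stopper0 [330. 182.] 0.51 [ 0.616 -0.303  0.006]
top stopper0 [139. 233.] 0.44 [0.446 0.374 0.006]
top rest_seat [332. 234.] 0.79 [ 0.433 -0.285  0.078]
top rest_seat [376. 177.] 0.65 [ 0.619 -0.44   0.078]
top rest_seat [322. 179.] 0.46 [ 0.617 -0.26   0.078]
top rest_seat [278. 205.] 0.22 [ 0.532 -0.114  0.078]
top scraper [329. 234.] 0.58 [ 0.434 -0.29   0.014]
```

View pics/w4.png

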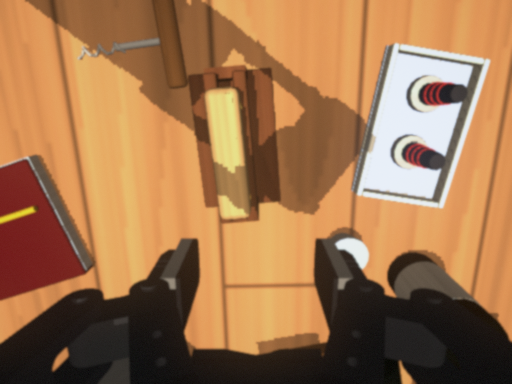

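Both stoppers stand in the tray at about (425,92) and (405,150). The scraper handle runs from (222,90) to (235,218).

Run:
```python
from h import *
np.set_printoptions(precision=4,suppress=True)
W=snap('wrist')
i=W['image'].astype(int)
P=[at_z(W,p,.112) for p in ((206,90),(238,88),(249,217),(220,220))]
for p in P: print(p)
c=np.mean(P,0); print('c',c); 
for a,b in((0,3),(1,2)): v=P[a]-P[b]; print(np.degrees(np.arctan2(v[1],v[0])),np.linalg.norm(v))
# rest base from the picture at z=0?: base corners
B=[at_z(W,p,.012) for p in ((191,70),(270,68),(279,203),(206,207))]
print(B,np.mean(B,0))
for t in regions_of('wrist','scraper')[:1]:
    cn,_=cv2.findContours(t['mask'].astype('uint8'),0,2); k=max(cn,key=cv2.contourArea); print(cv2.minAreaRect(k)); print([at_z(W,p,.112) for p in cv2.boxPoints(cv2.minAreaRect(k))])
```

```text
[ 0.418  -0.2302  0.112 ]
[ 0.4432 -0.229   0.112 ]
[ 0.4497 -0.3364  0.112 ]
[ 0.4243 -0.3388  0.112 ]
c [ 0.4338 -0.2836  0.112 ]
93.3344279667271 0.10883100810833707
93.45849102307318 0.10757608022348884
[array([ 0.3893, -0.2079,  0.012 ]), array([ 0.4722, -0.2071,  0.012 ]), array([ 0.4822, -0.3555,  0.012 ]), array([ 0.3969, -0.3592,  0.012 ])] [ 0.4351 -0.2824  0.012 ]
((223.0692596435547, 154.55386352539062), (131.60086059570312, 36.218143463134766), 82.87498474121094)
[array([ 0.4108, -0.2312,  0.112 ]), array([ 0.4392, -0.2282,  0.112 ]), array([ 0.4498, -0.3369,  0.112 ]), array([ 0.4184, -0.3407,  0.112 ])]
```

apply_moves(
  fingers=[0.7,0.7,0.7,0.7,0.7,0.7],
  travel=[
    [0.45,-0.4,0],
    [0,0,0.6],
    [0,0,0.6],
    [0,0,0.6],
    [0,0,0],
    [0,0,0],
  ],
  rotation=[
    [0,0,0],
    [0,0,-0.72],
    [0,0,0],
    [0,0,0],
    [0,0,0],
    [0,0,0],
  ],
)

```text
time: 16.75
tool_pos: [0.4357, -0.2824, 0.1596]
tcp_rot: [-2.152, -2.286, 0.0]
wrist_force: [0.1, 0.3, 0.5]
width: 0.704
grip_force: 0.0
```

Run:
```python
from h import *
np.set_printoptions(precision=4,suppress=True)
W=snap('wrist');snap('wrist','w5.png');s=read_state();print(s['tool_pos'],s['tcp_rot'])
c=np.array([.4338,-.2836]);d=np.array([np.cos(np.radians(93.4)),np.sin(np.radians(93.4))]);n=np.array([-d[1],d[0]])
for a in(-.056,.056):
  for b in(-.014,.014): print(proj(W,[*(c+a*d+b*n),.112]))
print(proj(W,s['tool_pos']))
```

```text
[ 0.4371 -0.2835  0.1617] [2.1516 2.2851 0.0006]
[274.9142 302.954 ]
[230.9861 302.8961]
[278.1137 124.1989]
[227.0682 124.1458]
[258.8158 258.5699]
```

View pics/w5.png

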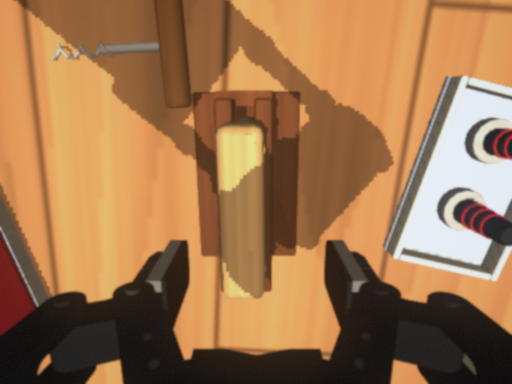

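The handle is centred at column 243 against the tool's 259, so the tool is about 7.5 mm too far in +x. I'll correct that and descend.

apply_moves(
  fingers=[0.7,0.7,0.7,0.7,0.7,0,0,0,0,0,0],
  travel=[
    [0,-0.15,0],
    [0,0,0.5],
    [0,0,0.5],
    [0,0,0.3],
    [0,0,0.2],
    [0,0,0],
    [0,0,0],
    [0,0,0],
    [0,0,0],
    [0,0,0],
    [0,0,0],
  ],
  rotation=[
    [0,0,-0.13],
    [0,0,0],
    [0,0,0],
    [0,0,0],
    [0,0,0],
    [0,0,0],
    [0,0,0],
    [0,0,0],
    [0,0,0],
    [0,0,0],
    [0,0,0],
  ],
  newtons=70,
)

```text
time: 17.95
tool_pos: [0.4293, -0.2839, 0.0863]
tcp_rot: [2.136, 2.3, 0.0]
wrist_force: [-0.8, -0.5, 6.2]
width: 0.313
grip_force: 72.3
```

Run:
```python
from h import *
np.set_printoptions(precision=4,suppress=True)
for k in range(4):
    s=read_state();print(s['tool_pos'],s['tcp_rot'],s['wrist_force'],s['torque'],s['width'],s['grip_force']);snap('scene')
```

```text
[ 0.4293 -0.2839  0.0863] [2.1362 2.3    0.0002] [-0.7877 -0.5103  6.2205] [-0.0218  0.2394  0.007 ] 0.31301899215322204 72.3237669467926
[ 0.4293 -0.2839  0.0863] [2.1363 2.3    0.0002] [-0.2554 -0.3515  5.7682] [-0.0227  0.2534 -0.0016] 0.31000601596333754 72.3250687122345
[ 0.4292 -0.2839  0.0862] [2.1363 2.3001 0.0001] [ 0.4743 -0.5203  7.2312] [-0.0141  0.2351 -0.0181] 0.3146638737112272 72.32377767562866
[ 0.4293 -0.2839  0.0863] [2.1363 2.3    0.0002] [-0.1794  0.3881  6.1885] [ 0.0335  0.2061 -0.0655] 0.3148097724555197 72.32316255569458
```

apply_moves(
  fingers=[0,0,0,0,0,0,0,0,0,0,0,0],
  travel=[
    [0,0,-0.2],
    [0,0,-0.6],
    [0,0,-0.7],
    [0,0,-0.7],
    [0,0,-0.7],
    [0,0,-0.1],
    [0,0,0],
    [0,0,0],
    [0,0,0],
    [0,0,0],
    [0,0,0],
    [0,0,0],
  ],
  rotation=[
    [0,0,0],
    [0,0,0],
    [0,0,0],
    [0,0,0],
    [0,0,0],
    [0,0,-1],
    [0,0,-1],
    [0,0,-1],
    [0,0,-1],
    [0,0,-1],
    [0,0,-1],
    [0,0,-1],
  ],
)

```text
time: 19.35
tool_pos: [0.4277, -0.2825, 0.2343]
tcp_rot: [-1.164, -2.916, -0.001]
wrist_force: [-1.1, 0.0, -2.0]
width: 0.315
grip_force: 71.2
```

apply_moves(
  fingers=[0,0,0,0,0,0,0,0],
  travel=[
    [0,0,0],
    [0,0,0],
    [0,0,0],
    [0,0,0],
    [0,0,0],
    [0,0,0],
    [0,0,0],
    [0,0,0],
  ],
  rotation=[
    [0,0,-1],
    [0,0,-1],
    [0,0,-1],
    [0,0,-1],
    [0,0,-1],
    [0,0,-1],
    [0,0,-0.7],
    [0,0,0],
  ],
)

```text
time: 20.15
tool_pos: [0.4278, -0.2826, 0.2343]
tcp_rot: [-0.098, -3.139, -0.002]
wrist_force: [-1.1, 1.1, -1.9]
width: 0.318
grip_force: 71.2
```

Run:
```python
from h import *
np.set_printoptions(precision=4,suppress=True)
s=read_state();print(s['tool_pos'],s['tcp_rot'],R.from_rotvec(s['tcp_rot']).as_matrix(),s['q'],s['width'],s['grip_force'])
W=snap('wrist','w6.png');T=snap('top','t6.png')
for n,z in(('caddy',0),('drawer_front',.065),('drawer_in',.018),('cork0',.1175)):
    for t in tip_of('top',n): print(n,np.round(t['location']),round(t['p'],2),at_z(T,t['location'],z))
i=cv2.imread('pics/t6.png')[110:280,110:390]; j=cv2.imread('pics/w6.png')
cv2.imwrite('pics/c6.png',np.vstack([cv2.resize(i,(500,303),interpolation=cv2.INTER_CUBIC),cv2.resize(j,(500,290))[:,:]]))
```

```text
[ 0.4278 -0.2826  0.2343] [-0.0976 -3.1389 -0.0015] [[-0.9981  0.0621 -0.0011]
 [ 0.0621  0.9981  0.001 ]
 [ 0.0012  0.0009 -1.    ]] [-0.6325 -0.0465  1.9407  0.0001  1.2489 -2.1411] 0.3175436837344722 71.20473146438599
caddy [200. 201.] 0.7 [0.5552 0.1602 0.    ]
drawer_front [276. 202.] 0.62 [ 0.5435 -0.1077  0.065 ]
drawer_in [242. 208.] 0.96 [0.5285 0.0087 0.018 ]
cork0 [190. 175.] 0.64 [0.631  0.171  0.1175]
cork0 [219. 180.] 0.63 [0.613  0.0795 0.1175]
cork0 [205. 217.] 0.61 [0.4962 0.1248 0.1175]
cork0 [216. 220.] 0.56 [0.4832 0.0896 0.1175]
cork0 [202. 202.] 0.54 [0.5441 0.1336 0.1175]
cork0 [220. 200.] 0.49 [0.5499 0.0749 0.1175]
```

View pics/c6.png

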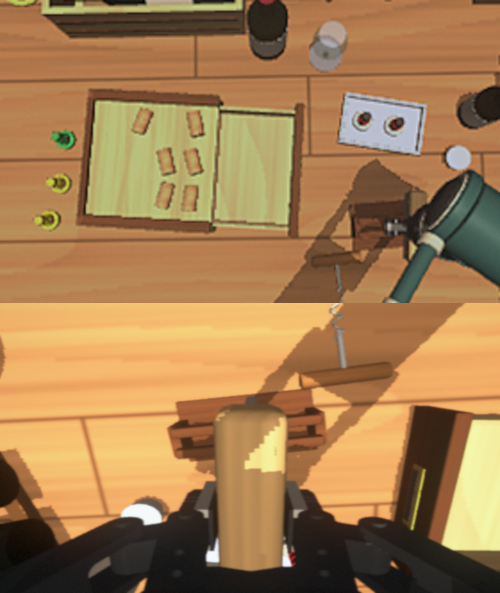

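The top view shows both stoppers in the tray and the six corks where they were. The scraper is in the hand, squared to the caddy. Next I'll move behind the robot-side corks.

apply_moves(
  fingers=[0,0,0,0,0,0,0,0,0,0,0,0],
  travel=[
    [-0.1,0.5,0],
    [-0.1,0.9,0],
    [-0.1,0.9,0],
    [-0.1,0.9,0],
    [-0.1,0.9,0],
    [-0.1,0.9,0],
    [-0.1,0.9,0],
    [-0.1,0.9,0],
    [-0.1,0.9,0],
    [-0.1,0.9,0],
    [0,0.9,0],
    [0,0.7,0],
  ],
  rotation=[
    [0,0,0],
    [0,0,0],
    [0,0,0],
    [0,0,0],
    [0,0,0],
    [0,0,0],
    [0,0,0],
    [0,0,0],
    [0,0,0],
    [0,0,0],
    [0,0,0],
    [0,0,0],
  ],
)

```text
time: 21.65
tool_pos: [0.51, 0.2255, 0.2349]
tcp_rot: [0.097, 3.14, 0.001]
wrist_force: [0.4, -1.0, -2.9]
width: 0.312
grip_force: 71.1
```

apply_moves(
  fingers=[0,0],
  travel=[
    [0,0,0],
    [0,0,0],
  ],
  rotation=[
    [0,0,0],
    [0,0,0],
  ],
)

```text
time: 21.85
tool_pos: [0.5098, 0.2234, 0.2345]
tcp_rot: [-0.095, -3.14, 0.001]
wrist_force: [-0.1, -0.3, -2.4]
width: 0.313
grip_force: 71.2
```

```bash
cat >> h.py <<'E'
O=np.array([.55,.161]);ex=np.array([.0645,.998]);ey=np.array([-.998,.0645])
def cad(p): d=np.array(p[:2])-O; return np.round([d@ex,d@ey],3)
E
python3 - <<'E'
from h import *
np.set_printoptions(precision=4,suppress=True)
s=read_state();print(s['tool_pos'],s['tcp_rot'],cad(s['tool_pos']))
W=snap('wrist','w7.png')
for t in tip_of('wrist','cork0'): print(np.round(t['location']),round(t['p'],2),cad(at_z(W,t['location'],.1175)))
E
```

```text
[0.5098 0.2234 0.2345] [-0.0953 -3.1395  0.0012] [0.06  0.044]
[149. 243.] 0.9 [-0.028 -0.003]
[ 89. 241.] 0.9 [-0.077 -0.002]
[140. 166.] 0.86 [-0.03   0.061]
[212. 315.] 0.69 [ 0.022 -0.072]
[ 82. 165.] 0.57 [-0.075  0.062]
```

View pics/w7.png

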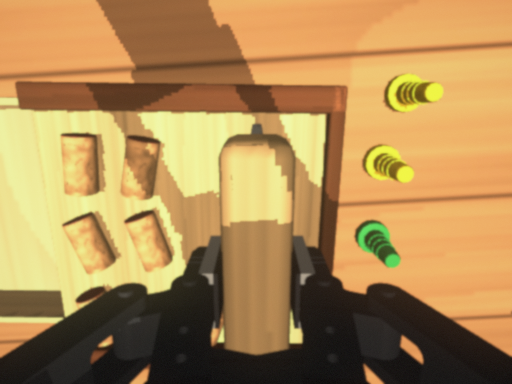

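The wrist view has the blade square to the rims and behind four corks on the left (columns 82-150). I'll check my caddy frame against the rim corners.

Run:
```python
from h import *
W=snap('wrist')
for p in((327,114),(348,87),(17,83),(19,106)): print(p,cad(at_z(W,p,.12)))
```

```text
(327, 114) [0.11  0.101]
(348, 87) [0.124 0.12 ]
(17, 83) [-0.113  0.122]
(19, 106) [-0.115  0.106]
```

apply_moves(
  fingers=[0,0,0,0,0],
  travel=[
    [0,0,0.3],
    [0,0,0.4],
    [0,0,0.3],
    [0,0,0.05],
    [0,0,0],
  ],
  rotation=[
    [0,0,0],
    [0,0,0],
    [0,0,0],
    [0,0,0],
    [0,0,0],
  ],
)

```text
time: 22.5
tool_pos: [0.5094, 0.222, 0.1811]
tcp_rot: [-0.099, -3.138, 0.001]
wrist_force: [-0.2, 0.9, -1.9]
width: 0.312
grip_force: 71.2
```

apply_moves(
  fingers=[0,0,0,0,0,0,0,0,0,0,0,0],
  travel=[
    [0,-0.2,0.04],
    [0,-0.2,0],
    [0,-0.2,0],
    [0,-0.2,0],
    [0,-0.2,0],
    [0,-0.2,0],
    [0,-0.2,0],
    [0,-0.2,0],
    [0,-0.2,0],
    [0,-0.2,0],
    [0,-0.2,0],
    [0,-0.2,0],
  ],
  rotation=[
    [0,0,0],
    [0,0,0],
    [0,0,0],
    [0,0,0],
    [0,0,0],
    [0,0,0],
    [0,0,0],
    [0,0,0],
    [0,0,0],
    [0,0,0],
    [0,0,0],
    [0,0,0],
  ],
)

```text
time: 23.7
tool_pos: [0.5025, 0.1022, 0.1803]
tcp_rot: [0.098, 3.14, -0.0]
wrist_force: [-0.5, -0.6, -2.6]
width: 0.316
grip_force: 71.2
```

apply_moves(
  fingers=[0,0,0,0,0,0,0,0,0,0],
  travel=[
    [0,-0.2,0],
    [0,-0.2,0],
    [0,-0.2,0],
    [0,-0.2,0],
    [0,-0.2,0],
    [0,-0.2,0],
    [0,-0.2,0],
    [0,-0.2,0],
    [0,-0.2,0],
    [0,0,0],
  ],
  rotation=[
    [0,0,0],
    [0,0,0],
    [0,0,0],
    [0,0,0],
    [0,0,0],
    [0,0,0],
    [0,0,0],
    [0,0,0],
    [0,0,0],
    [0,0,0],
  ],
)

```text
time: 24.7
tool_pos: [0.4969, 0.0119, 0.1803]
tcp_rot: [-0.1, -3.14, 0.001]
wrist_force: [0.3, -0.6, -1.9]
width: 0.315
grip_force: 71.2
```

Run:
```python
from h import *
np.set_printoptions(precision=4,suppress=True)
s=read_state();print(s['tool_pos'],s['wrist_force'],cad(s['tool_pos']))
W=snap('wrist','w8.png');S=snap('scene','s8.png')
for c,d in(('wrist',W),('scene',S)):
  for t in tip_of(c,'cork0'): print(c,np.round(t['location']),round(t['p'],2),cad(at_z(d,t['location'],.1175)),cad(at_z(d,t['location'],.031)))
i=cv2.imread('pics/s8.png')[90:340,130:440]
cv2.imwrite('pics/c8.png',cv2.resize(i,None,fx=2.4,fy=2.4,interpolation=cv2.INTER_CUBIC))
```

```text
[0.4969 0.0119 0.1803] [ 0.3143 -0.5735 -1.8551] [-0.152  0.043]
wrist [214. 158.] 0.91 [-0.178  0.076] [-0.189  0.061]
wrist [184. 224.] 0.79 [-0.198  0.033] [-0.217  0.   ]
wrist [496. 362.] 0.68 [ 0.022 -0.073] [ 0.095 -0.151]
wrist [212. 237.] 0.66 [-0.18   0.025] [-0.192 -0.012]
wrist [362. 360.] 0.58 [-0.075 -0.072] [-0.042 -0.149]
scene [263. 203.] 0.74 [-0.129 -0.067] [-0.201 -0.01 ]
scene [304. 242.] 0.63 [ 0.03  -0.075] [-0.025 -0.018]
scene [262. 199.] 0.51 [-0.14 -0.06] [-0.212 -0.001]
scene [285. 196.] 0.46 [-0.114 -0.007] [-0.184  0.057]
scene [278. 189.] 0.43 [-0.146 -0.005] [-0.22   0.059]
```

View pics/c8.png

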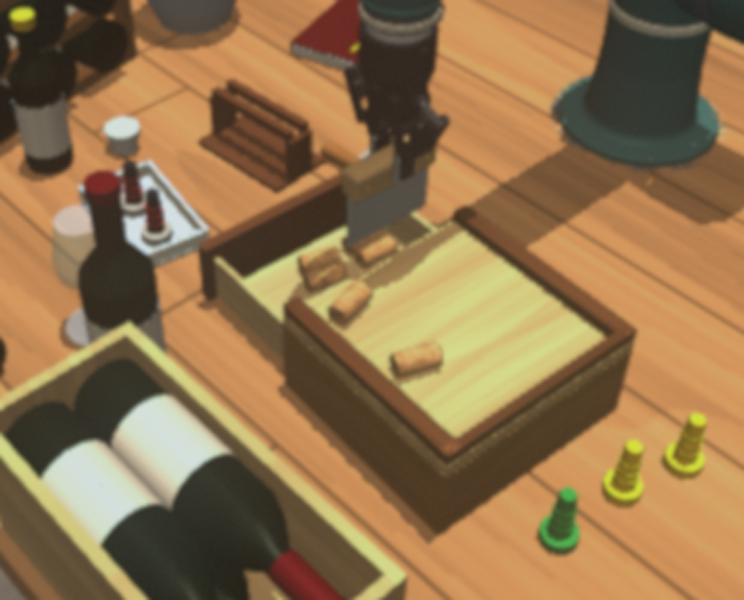

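Four corks are in the drawer. Two remain on the board at about (350,300) and (417,358) in the crop. I'll make the second sweep on the far side.

apply_moves(
  fingers=[0,0,0,0,0,0,0,0,0,0,0,0],
  travel=[
    [0,0,-0.5],
    [0,0,-0.7],
    [-0.3,0.5,0],
    [-0.3,0.8,0],
    [-0.3,0.8,0],
    [-0.3,0.8,0],
    [-0.3,0.8,0],
    [-0.26,0.8,0],
    [0,0.1,0],
    [0,0,0.5],
    [0,0,0.6],
    [0,0,0.1],
  ],
  rotation=[
    [0,0,0],
    [0,0,0],
    [0,0,0],
    [0,0,0],
    [0,0,0],
    [0,0,0],
    [0,0,0],
    [0,0,0],
    [0,0,0],
    [0,0,0],
    [0,0,0],
    [0,0,0],
  ],
)

```text
time: 26.1
tool_pos: [0.597, 0.2371, 0.1776]
tcp_rot: [-0.097, -3.135, 0.002]
wrist_force: [-3.8, -0.5, 3.1]
width: 0.317
grip_force: 72.1
```

Run:
```python
from h import *
W=snap('wrist');s=read_state();print(s['tool_pos'],s['wrist_force'],cad(s['tool_pos']))
for t in tip_of('wrist','cork0'): print(np.round(t['location']),round(t['p'],2),cad(at_z(W,t['location'],.1175)))
```

```text
[0.59739576 0.2369485  0.17817057] [-0.20698275 -0.53463939 -3.27863573] [ 0.079 -0.042]
[ 19. 253.] 0.72 [-0.075 -0.071]
[170. 257.] 0.58 [ 0.023 -0.073]
```

apply_moves(
  fingers=[0,0,0,0,0,0,0,0,0,0,0,0],
  travel=[
    [-0.06,-0.1,-0.04],
    [0,-0.2,0],
    [0,-0.2,0],
    [0,-0.2,0],
    [0,-0.2,0],
    [0,-0.2,0],
    [0,-0.2,0],
    [0,-0.2,0],
    [0,-0.2,0],
    [0,-0.2,0],
    [0,-0.2,0],
    [0,-0.2,0],
  ],
  rotation=[
    [0,0,0],
    [0,0,0],
    [0,0,0],
    [0,0,0],
    [0,0,0],
    [0,0,0],
    [0,0,0],
    [0,0,0],
    [0,0,0],
    [0,0,0],
    [0,0,0],
    [0,0,0],
  ],
)

```text
time: 27.4
tool_pos: [0.5949, 0.1215, 0.1823]
tcp_rot: [0.098, 3.14, 0.0]
wrist_force: [0.5, 0.3, -2.7]
width: 0.313
grip_force: 71.2
```

apply_moves(
  fingers=[0,0,0,0,0,0,0,0,0,0,0,0],
  travel=[
    [0,-0.2,0],
    [0,-0.2,0],
    [0,-0.2,0],
    [0,-0.2,0],
    [0,-0.2,0],
    [0,-0.2,0],
    [0,-0.2,0],
    [0,-0.2,0],
    [0,-0.2,0],
    [0,-0.2,0],
    [0,-0.2,0],
    [0,0,0],
  ],
  rotation=[
    [0,0,0],
    [0,0,0],
    [0,0,0],
    [0,0,0],
    [0,0,0],
    [0,0,0],
    [0,0,0],
    [0,0,0],
    [0,0,0],
    [0,0,0],
    [0,0,0],
    [0,0,0],
  ],
)

```text
time: 28.6
tool_pos: [0.588, 0.0111, 0.1823]
tcp_rot: [-0.1, -3.14, 0.001]
wrist_force: [-0.5, 0.5, -2.0]
width: 0.318
grip_force: 71.2
```

Run:
```python
from h import *
s=read_state();print(s['tool_pos'],s['wrist_force'],cad(s['tool_pos']))
W=snap('wrist','w9.png');S=snap('scene','s9.png')
i=cv2.imread('pics/s9.png')[90:340,130:440]; j=cv2.imread('pics/w9.png')
cv2.imwrite('pics/c9.png',np.hstack([cv2.resize(i,(480,387)),cv2.resize(j,(320,387))]))
for c,d in(('wrist',W),('scene',S)):
  for t in tip_of(c,'cork0'): print(c,np.round(t['location']),round(t['p'],2),cad(at_z(d,t['location'],.1175)),cad(at_z(d,t['location'],.031)))
```

```text
[0.58799708 0.01105194 0.18225562] [-0.45194826  0.46362912 -2.00005472] [-0.147 -0.048]
wrist [168.  38.] 0.92 [-0.196  0.053] [-0.217  0.065]
wrist [148. 196.] 0.91 [-0.215 -0.039] [-0.244 -0.065]
wrist [173. 119.] 0.9 [-0.196  0.008] [-0.217  0.003]
wrist [202. 137.] 0.89 [-0.18  -0.003] [-0.193 -0.012]
wrist [200.  45.] 0.85 [-0.179  0.049] [-0.192  0.061]
wrist [202. 189.] 0.66 [-0.181 -0.035] [-0.195 -0.058]
scene [239. 208.] 0.69 [-0.15  -0.124] [-0.224 -0.072]
scene [287. 194.] 0.63 [-0.115 -0.   ] [-0.185  0.065]
scene [186. 176.] 0.63 [-0.332 -0.162] [-0.425 -0.114]
scene [247. 213.] 0.6 [-0.124 -0.118] [-0.195 -0.066]
scene [262. 203.] 0.54 [-0.13 -0.07] [-0.202 -0.012]
scene [278. 190.] 0.54 [-0.142 -0.006] [-0.215  0.058]
```

View pics/c9.png

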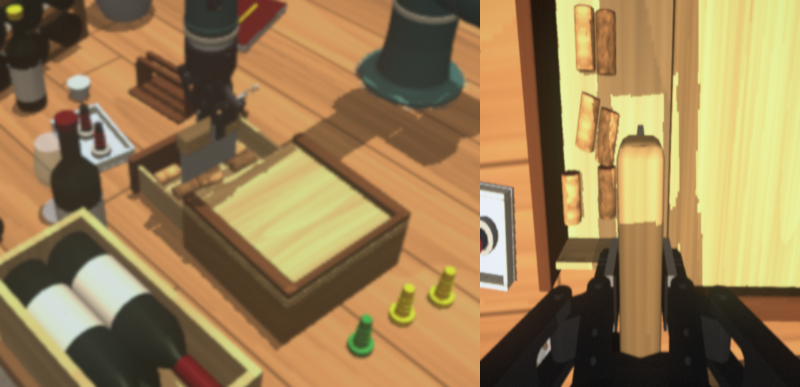

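All six corks are in the drawer: the wrist view shows six at columns 570-615 and the board is empty. I'll take the scraper back to the rest.

apply_moves(
  fingers=[0,0,0,0,0,0,0,0,0,0,0],
  travel=[
    [0,0,-0.4],
    [0,0,-0.6],
    [0.2,-0.5,-0.1],
    [0.4,-0.8,0],
    [0.4,-0.8,0],
    [0.4,-0.8,0],
    [0.4,-0.8,0],
    [0.4,-0.8,0],
    [0.4,-0.8,0],
    [0.2,-0.8,0],
    [0,0,0],
  ],
  rotation=[
    [0,0,0],
    [0,0,0],
    [0,0,0],
    [0,0,0],
    [0,0,0],
    [0,0,0],
    [0,0,0],
    [0,0,0],
    [0,0,0],
    [0,0,0],
    [0,0,0],
  ],
)

```text
time: 29.9
tool_pos: [0.4279, -0.2871, 0.2377]
tcp_rot: [0.105, 3.14, -0.004]
wrist_force: [0.1, 1.0, -2.5]
width: 0.317
grip_force: 71.2
```

apply_moves(
  fingers=[0,0,0,0,0,0,0,0,0,0,0,0],
  travel=[
    [0,0,0],
    [0,0,0],
    [0,0,0],
    [0,0,0],
    [0,0,0],
    [0,0,0],
    [0,0,0],
    [0,0,0],
    [0,0,0],
    [0,0,0],
    [0,0,0],
    [0,0,0],
  ],
  rotation=[
    [0,0,1],
    [0,0,1],
    [0,0,1],
    [0,0,1],
    [0,0,1],
    [0,0,1],
    [0,0,1],
    [0,0,1],
    [0,0,1],
    [0,0,1],
    [0,0,1],
    [0,0,1],
  ],
)

```text
time: 31.1
tool_pos: [0.4299, -0.2821, 0.2373]
tcp_rot: [-1.929, -2.48, -0.001]
wrist_force: [-0.1, -0.2, -2.1]
width: 0.308
grip_force: 71.3
```

apply_moves(
  fingers=[0,0,0,0,0,0],
  travel=[
    [0,0,0],
    [0,0,0],
    [0,0,0],
    [0,0,0],
    [0,0,0],
    [0,0,0],
  ],
  rotation=[
    [0,0,1],
    [0,0,0.7],
    [0,0,0],
    [0,0,0],
    [0,0,0],
    [0,0,0],
  ],
)

```text
time: 31.7
tool_pos: [0.4294, -0.283, 0.2373]
tcp_rot: [2.137, 2.303, 0.0]
wrist_force: [0.4, 0.4, -2.4]
width: 0.309
grip_force: 71.3
```

```bash
cat > seat.py <<'E'
from h import *
s=read_state();M=R.from_rotvec(s['tcp_rot']).as_matrix()
d=np.array([.4293,-.2839,.0863])-s['tool_pos'];print(s['tool_pos'],s['wrist_force'],'yaw',np.degrees(np.arctan2(M[1,0],M[0,0])),'tool d/0.05',M.T@d/.05)
E
python3 seat.py
```

```text
[ 0.42943175 -0.28299398  0.23731596] [ 0.39595078  0.44490289 -2.43582839] yaw 94.27596581899645 tool d/0.05 [-0.01807138 -0.00423305  3.02031767]
```

apply_moves(
  fingers=[0,0,0,0,0,0,0],
  travel=[
    [-0.02,0,0.5],
    [0,0,0.6],
    [0,0,0.4],
    [0,0,0.2],
    [0,0,0.2],
    [0,0,0.2],
    [0,0,0],
  ],
  rotation=[
    [0,0,0],
    [0,0,0],
    [0,0,0],
    [0,0,0],
    [0,0,0],
    [0,0,0],
    [0,0,0],
  ],
)

```text
time: 32.4
tool_pos: [0.4289, -0.2838, 0.1313]
tcp_rot: [-2.137, -2.301, 0.0]
wrist_force: [-0.4, 1.6, -2.1]
width: 0.314
grip_force: 71.4
```

```bash
python3 seat.py
```

```text
[ 0.42890132 -0.28384601  0.13134266] [-0.41876982  1.61395071 -2.06064609] yaw 94.22124145984482 tool d/0.05 [-0.00266212  0.00897934  0.90084048]
```

The blade is between the rails and there is no contact force. I'll lower it the rest of the way and release.

apply_moves(
  fingers=[0,0,0,0,0,0,0.4,0.5,0.7,0.7,0.7],
  travel=[
    [0,0,0.2],
    [0,0,0.2],
    [0,0,0.2],
    [0,0,0.2],
    [0,0,0.08],
    [0,0,0],
    [0,0,0],
    [0,0,0],
    [0,0,0],
    [0,0,0],
    [0,0,0],
  ],
  rotation=[
    [0,0,0],
    [0,0,0],
    [0,0,0],
    [0,0,0],
    [0,0,0],
    [0,0,0],
    [0,0,0],
    [0,0,0],
    [0,0,0],
    [0,0,0],
    [0,0,0],
  ],
)

```text
time: 33.5
tool_pos: [0.4296, -0.2844, 0.0887]
tcp_rot: [2.138, 2.301, 0.0]
wrist_force: [0.6, 0.3, -0.2]
width: 0.697
grip_force: 0.0
```

apply_moves(
  fingers=[0.7,0.7,0.7,0.7,0.7,0.7],
  travel=[
    [0,0,-0.4],
    [0,0,-0.8],
    [0,0,-0.8],
    [0,0,-0.6],
    [0,0,-0.4],
    [0,0,0],
  ],
  rotation=[
    [0,0,0],
    [0,0,0],
    [0,0,0],
    [0,0,0],
    [0,0,0],
    [0,0,0],
  ],
)

```text
time: 34.1
tool_pos: [0.4314, -0.2857, 0.2425]
tcp_rot: [2.133, 2.296, 0.001]
wrist_force: [-0.1, 0.3, 0.4]
width: 0.697
grip_force: 0.0
```

Run:
```python
from h import *
s=read_state();print(s['tool_pos'],s['wrist_force'])
W=snap('wrist','w10.png');S=snap('scene','s10.png');T=snap('top')
print([(np.round(t['location']),round(t['p'],2),at_z(W,t['location'],.014)) for t in tip_of('wrist','scraper')])
i=cv2.imread('pics/s10.png')[90:340,130:440]; j=cv2.imread('pics/w10.png')
cv2.imwrite('pics/c10.png',np.hstack([cv2.resize(i,(450,363)),cv2.resize(j,(350,363))]))
for t in tip_of('top','drawer_front')[:2]: print(cad(at_z(T,t['location'],.065)),t['p'])
```

```text
[ 0.43139604 -0.28566938  0.24254973] [-0.11425739  0.2795223   0.40328361]
[(array([251., 161.]), 0.74, array([ 0.42714923, -0.28584309,  0.014     ])), (array([424., 164.]), 0.51, array([ 0.61762976, -0.27515295,  0.014     ])), (array([439., 129.]), 0.49, array([ 0.62592058, -0.23647178,  0.014     ]))]
[-0.272  0.005] 0.57
[-0.458  0.092] 0.24
```

View pics/c10.png

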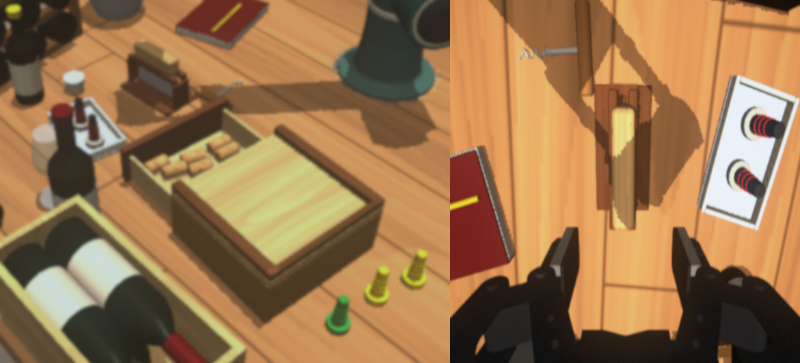

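The scraper hangs in its rest and all six corks lie flat in the drawer. Next I'll push the drawer home, first checking the wrist camera's clearance over the board.

Run:
```python
from h import *
np.set_printoptions(precision=3,suppress=True)
W=snap('wrist');s=read_state();M=R.from_rotvec(s['tcp_rot']).as_matrix()
E=np.array(W['extrinsics']);o=-E[:3,:3].T@E[:3,3];print('cam in tool',M.T@(o-s['tool_pos']))
t=O-.315*ex;print(t,s['tool_pos'],(M.T@(np.array([*t,.2425])-s['tool_pos']))/.05,np.degrees(np.arctan2(M[1,0],M[0,0])))
```

```text
cam in tool [ 0.07   0.    -0.143]
[ 0.53  -0.153] [ 0.428 -0.284  0.236] [ 2.447  2.211 -0.126] 94.21864273719247
```

apply_moves(
  fingers=[0,0,0,0,0,0,0,0,0,0,0],
  travel=[
    [0.6,0.5,0],
    [0.6,0.6,0],
    [0.6,0.6,0],
    [0.65,0.5,0],
    [0,0,0],
    [0,0,0],
    [0,0,0.8],
    [0,0,0.9],
    [0,0,0.9],
    [0,0,0.7],
    [0,0,0],
  ],
  rotation=[
    [0,0,0],
    [0,0,0],
    [0,0,0],
    [0,0,0],
    [0,0,0.7],
    [0,0,0.61],
    [0,0,0],
    [0,0,0],
    [0,0,0],
    [0,0,0],
    [0,0,0],
  ],
)

```text
time: 35.5
tool_pos: [0.5239, -0.1518, 0.0662]
tcp_rot: [-2.282, -2.141, 0.011]
wrist_force: [-1.2, 0.3, -1.3]
width: -0.0
grip_force: 0.0
```

Run:
```python
from h import *
s=read_state();M=R.from_rotvec(s['tcp_rot']).as_matrix()
print(s['tool_pos'],cad(s['tool_pos']),s['wrist_force'],s['width'],np.degrees(np.arctan2(M[1,0],M[0,0])))
```

```text
[ 0.52387757 -0.15181142  0.06616111] [-0.314  0.006] [-1.18350673  0.33068857 -1.29957628] -0.00035751144058793996 86.36196486652203
```

apply_moves(
  fingers=[0,0,0,0,0,0,0,0,0,0,0,0],
  travel=[
    [0.2,0,0],
    [0.15,0,0],
    [0.1,0,0],
    [0.1,0,0],
    [0.1,0,0],
    [0.15,0,0],
    [0.15,0,0],
    [0.2,0,0],
    [0.2,0,0],
    [0.2,0,0],
    [0.2,0,0],
    [0.2,0,0],
  ],
  rotation=[
    [0,0,0],
    [0,0,0],
    [0,0,0],
    [0,0,0],
    [0,0,0],
    [0,0,0],
    [0,0,0],
    [0,0,0],
    [0,0,0],
    [0,0,0],
    [0,0,0],
    [0,0,0],
  ],
)

```text
time: 36.7
tool_pos: [0.5363, -0.0557, 0.0732]
tcp_rot: [-2.291, -2.15, 0.0]
wrist_force: [1.3, -1.1, 0.1]
width: 0.003
grip_force: 0.5
```

apply_moves(
  fingers=[0,0,0,0,0],
  travel=[
    [0.2,0,0],
    [0.2,0,0],
    [0.2,0,0],
    [0.2,0,0],
    [0,0,0],
  ],
  rotation=[
    [0,0,0],
    [0,0,0],
    [0,0,0],
    [0,0,0],
    [0,0,0],
  ],
)

```text
time: 37.2
tool_pos: [0.5385, -0.0153, 0.0731]
tcp_rot: [-2.289, -2.15, 0.0]
wrist_force: [-0.2, -0.8, 0.3]
width: 0.003
grip_force: 0.0
```

Run:
```python
from h import *
s=read_state();print(s['tool_pos'],cad(s['tool_pos']),s['wrist_force'])
T=snap('top','t11.png')
for n,z in(('drawer_front',.065),('cork0',.031)):
  for t in tip_of('top',n): print(n,cad(at_z(T,t['location'],z)),round(t['p'],2))
```

```text
[ 0.5385053  -0.01525092  0.07312097] [-0.177  0.   ] [-0.16060838 -0.83588803  0.29007918]
drawer_front [-0.165 -0.01 ] 0.73
cork0 [-0.109  0.059] 0.46
```

apply_moves(
  fingers=[0,0,0,0,0,0,0,0],
  travel=[
    [0.1,0,0],
    [0.1,0,0],
    [0.1,0,0],
    [0.1,0,0],
    [0.08,0,0],
    [0.06,0,0],
    [0.04,0,0],
    [0,0,0],
  ],
  rotation=[
    [0,0,0],
    [0,0,0],
    [0,0,0],
    [0,0,0],
    [0,0,0],
    [0,0,0],
    [0,0,0],
    [0,0,0],
  ],
)

```text
time: 38.15
tool_pos: [0.5407, 0.0126, 0.0733]
tcp_rot: [-2.291, -2.149, -0.0]
wrist_force: [-0.2, 0.4, 0.5]
width: -0.003
grip_force: 0.0
```

Run:
```python
from h import *
for k in range(2):
  s=read_state();print(s['tool_pos'],cad(s['tool_pos']),s['wrist_force']);T=snap('top')
for t in tip_of('top','drawer_front'): print(cad(at_z(T,t['location'],.065)),round(t['p'],2))
```

```text
[0.5406515  0.01262211 0.07328479] [-0.149 -0.   ] [-0.21553079  0.36440188  0.49453154]
[0.54068238 0.01272977 0.073327  ] [-0.149 -0.   ] [-0.75688657  0.62199694 -0.60349574]
[-0.145 -0.006] 0.56
[-0.382 -0.095] 0.5
```

apply_moves(
  fingers=[0,0,0],
  travel=[
    [0.04,0,0],
    [0.02,0,0],
    [0,0,0],
  ],
  rotation=[
    [0,0,0],
    [0,0,0],
    [0,0,0],
  ],
)

```text
time: 38.6
tool_pos: [0.5409, 0.0156, 0.0733]
tcp_rot: [-2.291, -2.15, -0.001]
wrist_force: [0.1, 0.4, 0.0]
width: -0.0
grip_force: 0.0
```

apply_moves(
  fingers=[0,0,0],
  travel=[
    [0.04,0,0],
    [0.02,0,0],
    [0,0,0],
  ],
  rotation=[
    [0,0,0],
    [0,0,0],
    [0,0,0],
  ],
)

```text
time: 38.9
tool_pos: [0.541, 0.0183, 0.0733]
tcp_rot: [-2.291, -2.15, 0.0]
wrist_force: [0.2, -1.4, 0.3]
width: -0.005
grip_force: 0.3
```

apply_moves(
  fingers=[0,0,0],
  travel=[
    [0.03,0,0],
    [0.02,0,0],
    [0,0,0],
  ],
  rotation=[
    [0,0,0],
    [0,0,0],
    [0,0,0],
  ],
)

```text
time: 39.2
tool_pos: [0.5411, 0.0184, 0.0733]
tcp_rot: [2.288, 2.149, -0.005]
wrist_force: [-0.5, -9.5, 0.9]
width: -0.0
grip_force: 4.8
```

apply_moves(
  fingers=[0,0,0],
  travel=[
    [0.03,0,0],
    [0.02,0,0],
    [0,0,0],
  ],
  rotation=[
    [0,0,0],
    [0,0,0],
    [0,0,0],
  ],
)

```text
time: 39.5
tool_pos: [0.5411, 0.0185, 0.0734]
tcp_rot: [2.285, 2.149, -0.01]
wrist_force: [-0.7, -18.1, 1.6]
width: -0.003
grip_force: 9.1
```

Run:
```python
from h import *
s=read_state();print(s['tool_pos'],cad(s['tool_pos']),s['wrist_force'])
S=snap('scene','s12.png');T=snap('top','t12.png')
i=cv2.imread('pics/s12.png')[130:260,190:350]; j=cv2.imread('pics/t12.png')[130:260,140:300]
cv2.imwrite('pics/c12.png',np.hstack([cv2.resize(k,(400,325),interpolation=cv2.INTER_CUBIC) for k in(i,j)]))
```

```text
[0.5410736  0.01854785 0.07335351] [-0.143 -0.   ] [ -0.71935207 -18.0635823    1.61370014]
```

View pics/c12.png

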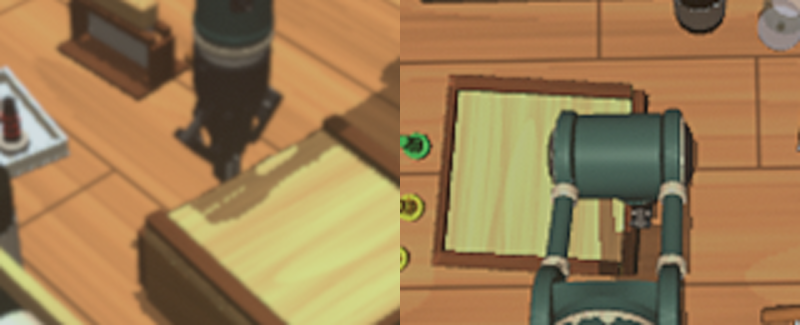

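The push meets a rigid stop at 18 N, above the catch's 10 N, so the drawer is home. I'll back off and verify.

apply_moves(
  fingers=[0,0,0,0,0,0,0,0,0,0],
  travel=[
    [-0.1,0,0],
    [-0.3,0,0],
    [-0.5,0,0],
    [-0.3,0,0],
    [0,0,-0.8],
    [0,0,-0.9],
    [0,0,-0.9],
    [-0.8,-0.2,-0.8],
    [-0.8,-0.2,0],
    [0,0,0],
  ],
  rotation=[
    [0,0,0],
    [0,0,0],
    [0,0,0],
    [0,0,0],
    [0,0,0],
    [0,0,0],
    [0,0,0],
    [0,0,0],
    [0,0,0],
    [0,0,0],
  ],
)

```text
time: 40.6
tool_pos: [0.514, -0.114, 0.2403]
tcp_rot: [2.292, 2.143, 0.001]
wrist_force: [-0.0, -0.3, -0.6]
width: -0.003
grip_force: 0.0
```

Run:
```python
from h import *
s=read_state();print(s['tool_pos'],s['wrist_force'])
W=snap('wrist','w13.png');S=snap('scene','s13.png');T=snap('top','t13.png')
i=cv2.imread('pics/s13.png')[90:280,130:380]; j=cv2.imread('pics/w13.png');k=cv2.imread('pics/t13.png')[110:280,110:390]
cv2.imwrite('pics/c13.png',np.vstack([np.hstack([cv2.resize(i,(400,300)),cv2.resize(j,(400,300))]),cv2.resize(k,(800,300)[:2] if 0 else (494,300)) if 0 else np.pad(cv2.resize(k,(494,300)),((0,0),(0,306),(0,0)))]))
for c,d in(('wrist',W),('top',T)):
  for t in tip_of(c,'drawer_front')[:2]: print(c,cad(at_z(d,t['location'],.065)),round(t['p'],2))
```

```text
[ 0.51399875 -0.11399841  0.24028952] [-0.03610368 -0.29253973 -0.6376537 ]
wrist [-0.131 -0.001] 0.65
top [-0.125 -0.004] 0.6
top [-0.005  0.006] 0.25
```

View pics/c13.png

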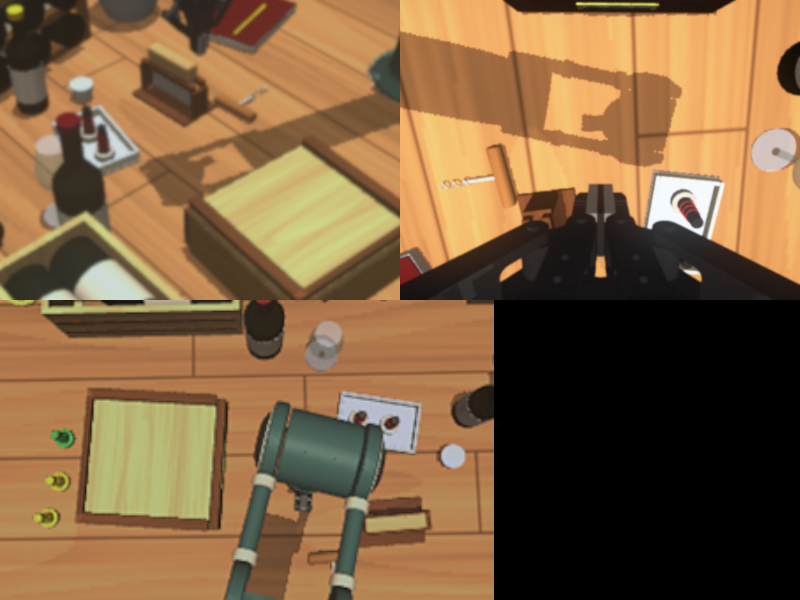

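The drawer is home, the scraper hangs in its rest, both stoppers are in the tray, and the bystanders have not moved. I'm handing in.

```bash
python3 -c "
from workcell import *
print(finish_job())"
```

```text
the job is handed in; nothing more can be done
None
```

I handed the job in with both stoppers in the tray, all six corks swept into the drawer, the scraper back in its rest and the drawer pushed home; the hand-in returned no verdict.

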